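Load a tin past the spring flap of the tin lane

TASK

Put the small red tin away in the wooden tin lane without picking anything up: with one finger push the blue spring flap open and hold it, and with the other finger push the tin from the front ledge through the doorway, so that it is the finger and not the tin that opens the flap. Slide the tin far enough in that the flap swings fully shut behind it, with the tin standing flat inside. Never lift, pinch or tip the tin, and leave the tin already stored in the lane and everything else where they are.

Things in the scene. Friction and masses are not known exactly. Their poses are not given: they have to be found in the camera images.
- tin_lane: Open-topped pale wooden rack, fixed, 333 x 136 mm, walls 42 mm high, 8 mm thick, lined inside with slippery steel strips. Origin on its underside, in the middle of the doorway line; x points into the lane, y left, z up. Floor top at z = 4 mm, level from x = -120 mm (front ledge) to the back wall's inner face at x = 205 mm.
- lane_doorway (a point): Middle of the doorway (x = 0, y = 0 of tin_lane), on the floor top, axes as tin_lane. Inner faces of the side walls lie at y = -60 and +60 mm: the right one (-y) runs along the ledge too, the left one only from x = 0 inwards, so the ledge is open at the left. No lintel: all is open from above.
- flap (a joint): Blue flap in the doorway, 76 mm from hinge to free edge, 5 mm thick, 7 to 43 mm above the worktop, on an upright hinge at the left post. 0 rad = shut (across the doorway, 44 mm short of the right wall); opens inwards only, to 1.5 rad. A spring shuts it: 0.09 N m when shut, 0.15 N m wide open (about 3 N at 35 mm from the hinge).
- flap_hinge (a point): The flap's upright hinge axis, at x = 0, y = +60 mm of tin_lane, 25 mm above the worktop.
- flap_edge (a point): Middle of the flap's free upright edge, 76 mm from the hinge axis, 25 mm above the worktop.
- small_tin_center (a point): Centre (half-way up) of the loose small tin: red band, steel ends, upright cylinder 54 mm across, 38 mm tall, about 0.1 kg, on the ledge near the right wall. Pushed on its rear left side it slides along that wall. Against the wall, its centre must be 52 mm or more past the doorway line for the flap to shut behind it (64 mm if it is 9 mm off the wall).
- stored_tin: Larger steel tin with a printed paper label, 75 mm across, 58 mm tall, already stored at the back of the lane, its front about 125 mm past the doorway line on the lane's middle. Origin at the centre of its underside. Leave it alone.
- heart_mug: Pink mug, 106 x 73 x 88 mm, bystander on the right. Origin at the middle of its underside.
- amber_jar: Small amber spice jar with a white cap, 45 mm across, 83 mm tall, bystander on the right. Origin at the centre of its underside.
- marker: Red and white marker pen, 135 mm long, 16 mm thick, bystander lying right of the lane. Origin at its middle, on the underside.
- can_opener: Blue-handled can opener, 174 x 41 x 20 mm, bystander lying near the front right. Origin at its middle, on the underside.
- salt: Glass salt shaker with a grey top, 44 mm across, 90 mm tall, bystander right of the lane. Origin at the centre of its underside.

How it is judged:
By the outcome, as a careful person would: the job done as asked, in the order asked, and still so for the second after the job is handed in, with the robot touching nothing.
It also fails if it takes over 45 s, if anything falls off the work surface, if the arm or the gripper's body presses on something with over 40 N, if the wrist force passes 120 N, or if a joint passes its speed limit or range.

ROBOT

A 6-joint arm with a two-finger parallel gripper is mounted at the origin on a cart in front of the work surface, level with it; the furniture and walls round the work are solid. World frame = base frame: x ahead of the robot, y to its left, z up, the work surface at z = 0. Lengths are in m, angles in rad, forces in N, time in s.
With the tool pointing down it reaches from about 0.3 to 0.875 m from the base axis. Payload 6.4 kg.
Tool frame: the origin (TCP) lies midway between the tips of the shut fingers; the grasp point (between the pads) lies 19 mm behind it; z points along the fingers, y is the direction in which the jaws open and shut (so a half turn about z gives the same grasp; the last joint's range is limited). The gripper opens to 85 mm and grips with 20 to 120 N. Pads are 22 mm wide; open, the fingers measure 114 mm over their backs; the gripper's body (76 mm by 85 mm) begins 54 mm behind the grasp point. The pads swing forward as they close: fully open they stand 13 mm farther back than shut.
Start: joints at [-1.342, 0.181, 1.607, -0, 1.354, -0.206], TCP at [0.242, -0.522, 0.231] pointing down, gripper open.
Joint ranges: [-2.99, 2.99], [-0.89, 2.07], [0.3, 2.58], [-1.14, 4.28], [0, 2.63], [-3.12, 3.12]. Speed limits (rad/s): [2.57, 2.57, 3.01, 3.14, 3.14, 3.14].

INTERFACE

Orientations are given as a unit quaternion [w, x, y, z].
In Python, from bench import get_obs, camera, hand_in gives the robot as it stands.
- The arm moves only by the tool drive_tool, never from a script. Its argument "deltas" is a list of rows, each a list of 2 entries, a list of its own where there are three numbers: the shift along the world's x, y, z in m, then the turn about the world's z in rad. A call has 1 to 10 rows; each row shifts and turns the pose as measured when the row begins; what a row does not reach is not made up. A row lasts 1/10 s, in which the tool goes at most 50 mm and 8.59 degrees, less where a joint would pass 70% of its speed; a pose out of reach is approached as far as the arm can. A call is refused whole if a number of a shift passes 0.05 or a number of a turn 0.15, either way. A call with a gripper value outside its range is refused whole. "gripper" is the opening, from 0 (shut) to 1 (fully open), set as the call begins (left out, the last holds). The fingers move at their own pace and stop on an object; the grip force is fixed at half the most. Time passes only in rows, so rows that do not move let the fingers close. It gives the time, the measured TCP pose, the force and the opening at its end, in the units of the state.
- get_obs(): the state, without advancing time (a new reading comes with each control period).
- camera(name): name is "side" or "top"; returns a dict with "frame" (400x640x3 uint8, red, green, blue), "fx", "fy", "cx", "cy" (pixels), "k1" (the pictures are not rectified: a ray, as slopes to the right and down, at radius r is drawn at 1 + k1 r^2 times it, then the intrinsics apply), "eye" and "attitude" of the camera in the world. Camera axes: x right, y down, z forward; pixel columns grow to the right and rows downward; lengths in m; the calibration is good to about 2 mm. A picture is of the moment at which its call begins. There is no depth.
- hand_in(): hands the job in, once; it reports no verdict.
The state is a dict: "time_s": time; "q": joint angles; "dq": joint speeds; "joint_efforts": joint torques, N m; "eef_pos": TCP position; "eef_rot": TCP orientation; "wrist_force": force on the tool from outside, world axes, zero at the start; "torque": the same for the moment, N m; "opening": opening from 0.0 (shut) to 1.0 (fully open).
Only numpy, scipy, OpenCV 4.12 (cv2) and the standard library are available. Lean on these libraries where they do the work, as an engineer would, in place of code of your own. Each camera call takes 0.05 s, during which the arm holds its last target.

## Working session

There is one attempt and no reset: what is moved stays moved. The work goes in short steps, Python scripts to look and compute and a tool call to move; the robot and the scene stay as the last step left them, time stands still between calls to the robot, and variables do not carry over. Pictures are saved under pics/ and viewed, and the job is handed in when it is done.

Besides the shell and the picture viewer there is one more tool, called after "Call:" as a command line: name --argument value ..., lists and objects as JSON in quotes. drive_tool: Moves the arm, as the interface text tells. Its arguments: {"type":"object","properties":{"deltas":{"type":"array","items":{"type":"array"}},"gripper":{"type":"number"}},"required":["deltas"]}

```bash
mkdir -p pics; ls; cat > h.py <<'E'
import numpy as np,cv2
from bench import get_obs,camera,hand_in
from scipy.spatial.transform import Rotation as R
def cam(n):
    c=camera(n); return c
def rot(c):
    a=np.array(c["attitude"],float)
    return a if a.shape==(3,3) else R.from_quat(a[[1,2,3,0]]).as_matrix()
def K(c): return np.array([[c["fx"],0,c["cx"]],[0,c["fy"],c["cy"]],[0,0,1.]])
def D(c): return np.array([c["k1"],0,0,0,0.])
def p2w(c,uv,z):
    n=cv2.undistortPoints(np.array(uv,float).reshape(-1,1,2),K(c),D(c)).reshape(-1,2)
    d=np.c_[n,np.ones(len(n))]@rot(c).T; e=np.array(c["eye"])
    return e+d*((z-e[2])/d[:,2])[:,None]
def w2p(c,P):
    Rm=rot(c); P=np.array(P,float).reshape(-1,3)
    rv=cv2.Rodrigues(Rm.T)[0]; t=-Rm.T@np.array(c["eye"])
    return cv2.projectPoints(P,rv,t,K(c),D(c))[0].reshape(-1,2)
def save(im,n): cv2.imwrite("pics/"+n,cv2.cvtColor(im,cv2.COLOR_RGB2BGR))
E
python3 - <<'E'
from h import *
import pickle
for n in("top","side"):
    c=cam(n); save(c["frame"],n+"0.png"); pickle.dump(c,open(n+"0.pkl","wb"))
    print({k:v for k,v in c.items() if k!="frame"})
print(get_obs())
E
```

```text
pics
{'fx': 471.91325810703387, 'fy': 471.91325810703387, 'cx': 314.19936655617323, 'cy': 199.22166734847684, 'k1': -0.01295056003479007, 'eye': array([0.40796575, 0.02655227, 1.32599162]), 'attitude': array([ 0.03778762, -0.69948066,  0.71332607, -0.02155975])}
{'fx': 411.0112219792535, 'fy': 411.0112219792535, 'cx': 324.3873355023224, 'cy': 202.5816697041387, 'k1': -0.04356378944007355, 'eye': array([0.36132612, 0.81119576, 0.67377316]), 'attitude': array([ 0.04175832, -0.10470959,  0.89462927, -0.43235474])}
{'time_s': 0.1, 'q': array([-1.34230771e+00,  1.81482795e-01,  1.60792759e+00,  3.86895862e-05,
        1.35379446e+00, -2.06321376e-01]), 'dq': array([ 3.80649921e-04,  1.07388118e-06, -2.21717593e-03, -6.26348265e-04,
        1.57318034e-04, -4.37295257e-04]), 'joint_efforts': array([ 1.61620446e-04, -4.45876336e+01, -3.52236879e+01, -3.61255225e-04,
        4.20495504e-03, -2.41981394e-05]), 'eef_pos': array([ 0.24211134, -0.52098817,  0.23045575]), 'eef_rot': array([-8.06258925e-04,  9.76461054e-01,  2.15692280e-01,  9.95227071e-06]), 'wrist_force': array([-0.47732407,  0.69049138, -0.77181272]), 'torque': array([0.0478133 , 0.01546908, 0.02687707]), 'opening': 1.0026691607771272}
```

View pics/top0.png

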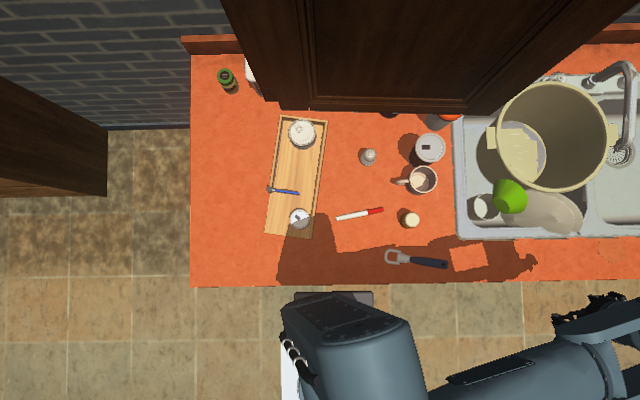

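View pics/side0.png

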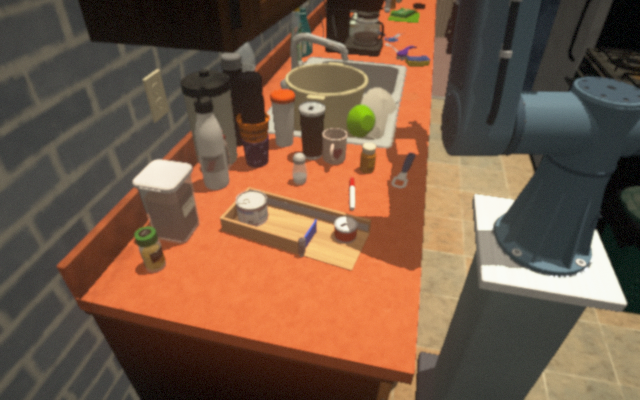

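The top view shows the lane around (265–327, 115–238). The flap is a blue bar at (268–298, 190), the red tin is at (299, 217) and the stored tin at (302, 133). I'll enlarge it.

```bash
python3 - <<'E'
from h import *
import pickle
c=pickle.load(open("top0.pkl","rb")); f=c["frame"][105:245,255:335]
save(cv2.resize(f,None,fx=4.2,fy=4.2,interpolation=cv2.INTER_CUBIC),"t0c.png")
c=pickle.load(open("side0.pkl","rb")); f=c["frame"][180:275,210:380]
save(cv2.resize(f,None,fx=4.7,fy=4.7,interpolation=cv2.INTER_CUBIC),"s0c.png")
E
```

```text
(no output)
```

View pics/t0c.png

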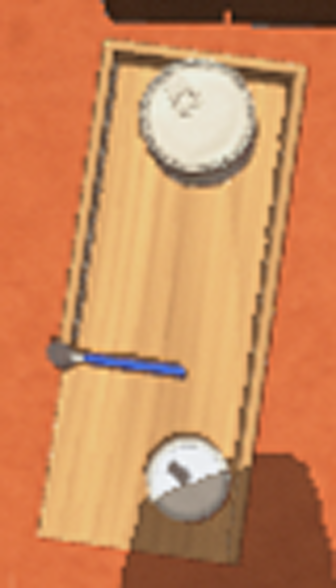

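View pics/s0c.png

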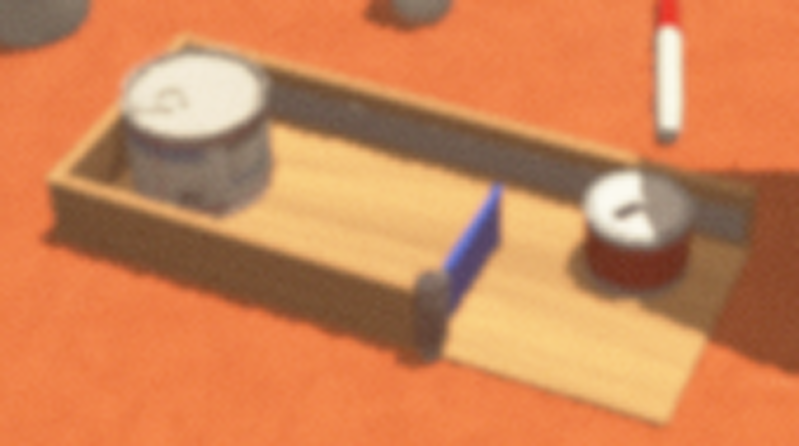

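```bash
cat > fit.py <<'E'
from h import *
import pickle
from scipy.optimize import least_squares
T=pickle.load(open("top0.pkl","rb"));S=pickle.load(open("side0.pkl","rb"))
pt={(.213,.068,.042):(106,42),(.213,-.068,.042):(306,66),(-.12,.068,.004):(38,535),(0,-.016,.043):(186,372)}
ps={(.213,.068,.042):(50,180),(.213,-.068,.042):(185,36),(-.12,-.068,.042):(755,187),(-.12,.068,.004):(663,424),(0,-.016,.043):(499,187)}
def L(p,P):
    c,s=np.cos(p[2]),np.sin(p[2]);P=np.array(P)
    return np.c_[p[0]+c*P[:,0]-s*P[:,1],p[1]+s*P[:,0]+c*P[:,1],P[:,2]]
ut=np.array(list(pt.values()))/4.2+[255,105]-.4; us=np.array(list(ps.values()))/4.7+[210,180]-.4
def r(p): return np.r_[(w2p(T,L(p,list(pt)))-ut).ravel(),(w2p(S,L(p,list(ps)))-us).ravel()]
s=least_squares(r,[.4,.1,0],loss='soft_l1'); p=s.x
print(p); print(r(p).reshape(-1,2).round(1))
def inv(p,w):
    d=np.array(w)[:,:2]-p[:2];c,s=np.cos(p[2]),np.sin(p[2]);return np.c_[c*d[:,0]+s*d[:,1],-s*d[:,0]+c*d[:,1]]
# tin top centre z=.042: ellipse centres
print("tin top",inv(p,p2w(T,[np.array((187.5,478))/4.2+[255,105]-.4],.042)))
print("tin side",inv(p,p2w(S,[np.array((638,211))/4.7+[210,180]-.4],.042)))
print("stored top",inv(p,p2w(T,[np.array((199,116))/4.2+[255,105]-.4],.062)))
E
python3 fit.py
```

```text
[ 0.53651574  0.11587634 -0.16550171]
[[-0.6 -1.2]
 [ 0.2 -0.2]
 [-1.2  0.4]
 [-1.3 -0. ]
 [-1.1 -1.1]
 [-0.2 -1.7]
 [ 1.4 -0.4]
 [ 0.9 -0.2]
 [ 0.4 -0.7]]
tin top [[-0.06766683 -0.03068007]]
tin side [[-0.06970227 -0.02488688]]
stored top [[ 0.16485728 -0.00430369]]
```

Call:
drive_tool --deltas '[[[0.016,0.047,0],0.105],[[0.016,0.047,0],0.105],[[0.016,0.047,0],0.105],[[0.016,0.047,0],0.105],[[0.016,0.047,0],0.105],[[0.016,0.047,0],0.105],[[0.016,0.047,0],0.105]]' --gripper 1.0

```text
time_s: 0.8
eef_pos: [0.3502, -0.1904, 0.2261]
eef_rot: [-0.003, 0.829, 0.559, -0.001]
wrist_force: [1.9, -0.5, 0.5]
opening: 0.999
```

```bash
cat > st.py <<'E'
from h import *
p=np.array([ 0.53651574,0.11587634,-0.16550171])
def l2w(x,y,p=p):
    c,s=np.cos(p[2]),np.sin(p[2]); return np.array([p[0]+c*x-s*y,p[1]+s*x+c*y])
def w2l(X,Y,p=p):
    c,s=np.cos(p[2]),np.sin(p[2]); a,b=X-p[0],Y-p[1]; return np.array([c*a+s*b,-s*a+c*b])
def state(o=None):
    o=o or get_obs(); q=np.array(o["eef_rot"]); y=R.from_quat(q[[1,2,3,0]]).apply([0,1,0])
    phi=np.arctan2(y[1],y[0])-p[2]; phi=(phi+np.pi/2)%np.pi-np.pi/2
    l=w2l(*o["eef_pos"][:2])
    return l,phi,o
def show(D=None):
    l,phi,o=state(); print("t",o["time_s"],"TCP",np.round(o["eef_pos"],4),"lane",(l*1e3).round(1),"phi",round(np.degrees(phi),1),"open",round(o["opening"],3),"F",np.round(o["wrist_force"],1))
    D=D or 85*o["opening"]+14.5
    u=np.array([np.cos(phi),np.sin(phi)]); print("A",(l*1e3+D/2*u).round(1),"B",(l*1e3-D/2*u).round(1), "D",round(D,1))
    return l,phi
def to(x,y,phid):
    l,phi,o=state(); g=l2w(x/1e3,y/1e3); print("delta",np.round(g-o["eef_pos"][:2],4),"turn",round(np.radians(phid)-phi,3),"z",round(o["eef_pos"][2],4))
def to_AB(A,B):
    A,B=np.array(A),np.array(B); m=(A+B)/2; d=A-B; print("D",np.hypot(*d).round(1),"phi",np.degrees(np.arctan2(d[1],d[0])).round(1)); to(m[0],m[1],np.degrees(np.arctan2(d[1],d[0])))
E
python3 -c "
from st import *
show(); to(-68,13,27)"
```

```text
t 0.8 TCP [ 0.3502 -0.1904  0.2261] lane [-133.4 -332.8] phi -12.5 open 0.999 F [ 1.9 -0.5  0.5]
A [ -84.8 -343.6] B [-181.9 -322. ] D 99.4
delta [0.1214 0.3303] turn 0.69 z 0.2261
```

Call:
drive_tool --deltas '[[[0.016,0.046,-0.01],0.1],[[0.016,0.046,-0.01],0.1],[[0.016,0.046,-0.01],0.1],[[0.016,0.046,-0.01],0.1],[[0.016,0.046,-0.01],0.1],[[0.016,0.046,-0.01],0.1],[[0.016,0.046,-0.01],0.08],[[0,0,0],0]]'

```text
time_s: 1.6
eef_pos: [0.4595, 0.1397, 0.1558]
eef_rot: [-0.001, 0.58, 0.815, 0.0]
wrist_force: [-1.0, -1.0, -0.7]
opening: 0.999
```

```bash
python3 -c "
from st import *
show(); to(-68,13,27)
import pickle
for n in('top','side'):
    c=cam(n); pickle.dump(c,open(n+'1.pkl','wb')); save(c['frame'],n+'1.png')
"
```

```text
t 1.6 TCP [0.4595 0.1397 0.1558] lane [-79.9  10.8] phi 28.6 open 0.999 F [-1.  -1.  -0.7]
A [-36.2  34.6] B [-123.5  -12.9] D 99.5
delta [0.0121 0.0002] turn -0.027 z 0.1558
```

View pics/top1.png

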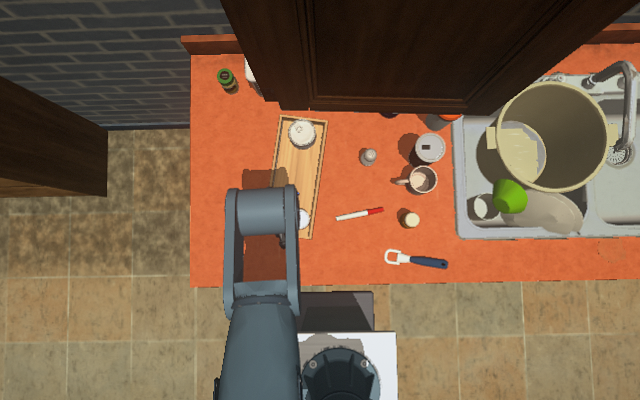

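View pics/side1.png

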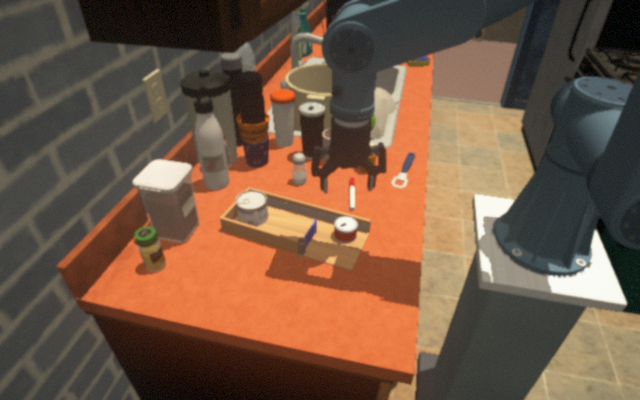

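The arm covers most of the lane from above; the side view still shows the flap, tin and fingers (tips around (325,188) and (377,187)). I'll overlay the predicted finger and lane geometry on it.

```bash
cat > ov.py <<'E'
from st import *
import sys
def ov(name,box=(200,130,400,290),k=4,h=.013,cn="side",flap=None,tin=None,D=None):
    c=cam(cn); f=c["frame"]; x0,y0,x1,y1=box
    im=cv2.resize(f[y0:y1,x0:x1],None,fx=k,fy=k,interpolation=cv2.INTER_CUBIC).copy()
    q=lambda P:((w2p(c,P)-[x0,y0]+.5)*k).astype(int)
    def poly(P,col): cv2.polylines(im,[q(P).reshape(-1,1,2)],True,col,1)
    LW=lambda P:[[*l2w(a,b),z] for a,b,z in P]
    poly(LW([(.213,.068,.042),(.213,-.068,.042),(-.12,-.068,.042),(-.12,-.06,.042),(.205,-.06,.042),(.205,.06,.042),(0,.06,.042),(0,.068,.042)]),(0,255,0))
    poly(LW([(-.12,-.068,.004),(-.12,.068,.004),(0,.068,.004)]),(0,255,0))
    if flap is not None: poly(LW([(0,.06,.043),(.076*np.sin(flap),.06-.076*np.cos(flap),.043),(.076*np.sin(flap),.06-.076*np.cos(flap),.007),(0,.06,.007)]),(0,255,255))
    if tin is not None:
        a=np.linspace(0,6.28,30)
        for z in(.004,.042): poly(LW([(tin[0]/1e3+.027*np.cos(t),tin[1]/1e3+.027*np.sin(t),z) for t in a]),(255,255,0))
    l,phi,o=state(); u=np.array([np.cos(phi),np.sin(phi)]);v=np.array([-u[1],u[0]]); D=(D or 85*o["opening"]+14.5)/1e3; z=o["eef_pos"][2]+h
    for sg in(1,-1):
        m=l+sg*D/2*u
        poly(LW([(*(m+.00725*i*u+.011*j*v),z) for i,j in((1,1),(1,-1),(-1,-1),(-1,1))]),(255,0,255))
    save(im,name)
E
python3 -c "
from ov import *
ov('s1o.png',flap=0,tin=(-68,-30))"
```

```text
(no output)
```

View pics/s1o.png

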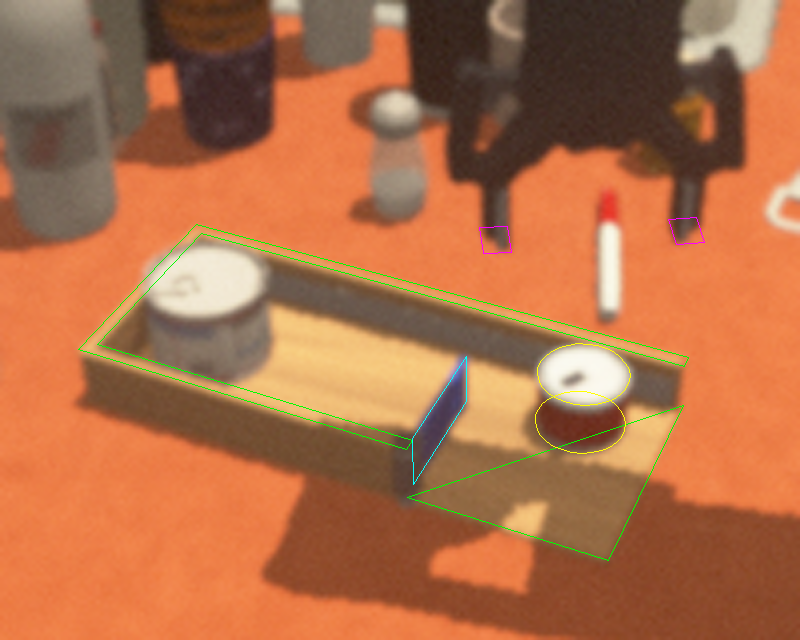

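Call:
drive_tool --deltas '[[[0,0,-0.035],0],[[0,0,-0.035],0],[[0,0,-0.03],0],[[0,0,-0.025],0],[[0,0,-0.015],0],[[0,0,-0.008],0],[[0,0,0],0]]'

```text
time_s: 2.45
eef_pos: [0.4625, 0.1238, 0.0095]
eef_rot: [0.005, 0.591, 0.806, 0.002]
wrist_force: [-1.3, 0.2, 0.1]
opening: 1.001
```

```bash
python3 -c "
from ov import *
show()
ov('s2o.png',flap=0,tin=(-68,-30))"
```

```text
t 2.45 TCP [0.4625 0.1238 0.0095] lane [-74.3  -4.4] phi 27.0 open 1.001 F [-1.3  0.2  0.1]
A [-30.   18.1] B [-118.7  -27. ] D 99.6
```

View pics/s2o.png

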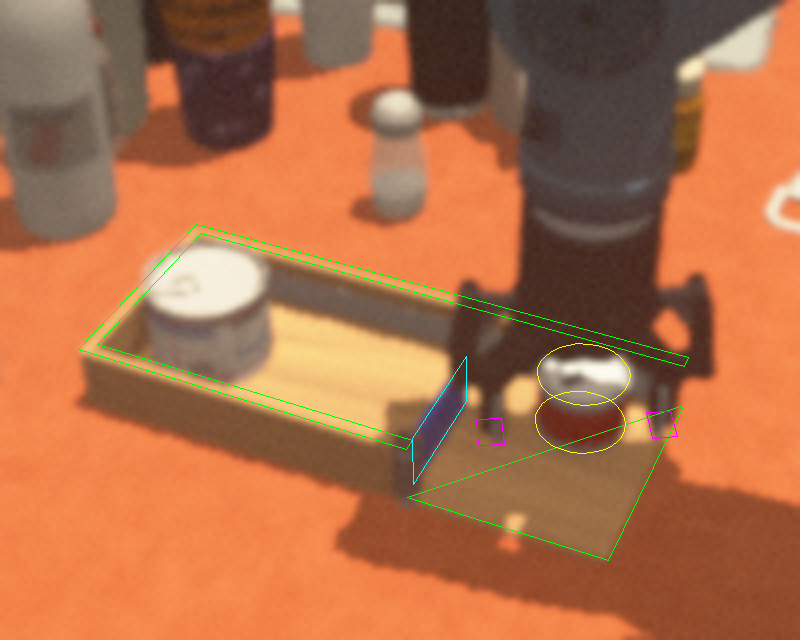

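```bash
python3 -c "
from ov import *
to(-74,13,27)"
```

```text
delta [0.0026 0.017 ] turn 0.0 z 0.0101
```

Call:
drive_tool --deltas '[[[0.001,0.009,-0.002],0],[[0.001,0.009,-0.003],0],[[0,0.001,-0.001],0],[[0,0,0],0]]'

```text
time_s: 2.9
eef_pos: [0.4683, 0.1442, 0.0072]
eef_rot: [0.008, 0.592, 0.806, 0.004]
wrist_force: [1.3, -0.1, -0.7]
opening: 1.002
```

```bash
python3 -c "
from ov import *
show();to(-74,13,27)"
```

```text
t 2.9 TCP [0.4683 0.1442 0.0072] lane [-71.9  16.7] phi 26.9 open 1.002 F [ 1.3 -0.1 -0.7]
A [-27.5  39.3] B [-116.4   -5.8] D 99.7
delta [-0.0027 -0.0033] turn 0.002 z 0.0072
```

Call:
drive_tool --deltas '[[[0.001,-0.004,-0.003],0],[[0.002,-0.002,-0.002],0],[[0,0,0],0]]'

```text
time_s: 3.2
eef_pos: [0.4719, 0.1383, 0.0023]
eef_rot: [0.008, 0.591, 0.806, 0.005]
wrist_force: [0.2, 0.8, 1.1]
opening: 0.999
```

```bash
python3 -c "
from ov import *
show();to(-45,12,27)
ov('s3o.png',flap=0,tin=(-68,-30))"
```

```text
t 3.2 TCP [0.4719 0.1383 0.0023] lane [-67.4  11.5] phi 27.0 open 0.999 F [0.2 0.8 1.1]
A [-23.1  34. ] B [-111.7  -11.1] D 99.4
delta [ 0.0222 -0.0032] turn 0.0 z 0.0023
```

View pics/s3o.png

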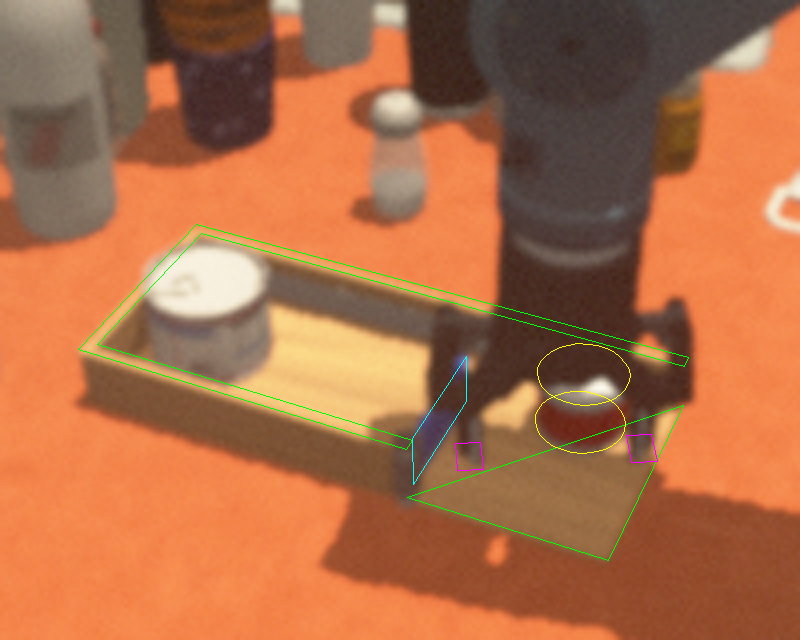

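Call:
drive_tool --deltas '[[[0.005,-0.001,0],0],[[0.005,-0.001,0],0],[[0.005,-0.001,0],0],[[0.005,-0.001,0],0],[[0,0,0],0]]'

```text
time_s: 3.75
eef_pos: [0.491, 0.1341, 0.0016]
eef_rot: [0.006, 0.591, 0.806, 0.003]
wrist_force: [-2.7, -0.2, 2.3]
opening: 1.002
```

```bash
python3 -c "
from ov import *
show();to(-25,12,27)
ov('s4o.png',flap=0,tin=(-68,-30))"
```

```text
t 3.75 TCP [0.491  0.1341 0.0016] lane [-47.8  10.5] phi 27.0 open 1.002 F [-2.7 -0.2  2.3]
A [-3.4 33.1] B [-92.3 -12.1] D 99.7
delta [ 0.0228 -0.0022] turn 0.001 z 0.0016
```

View pics/s4o.png

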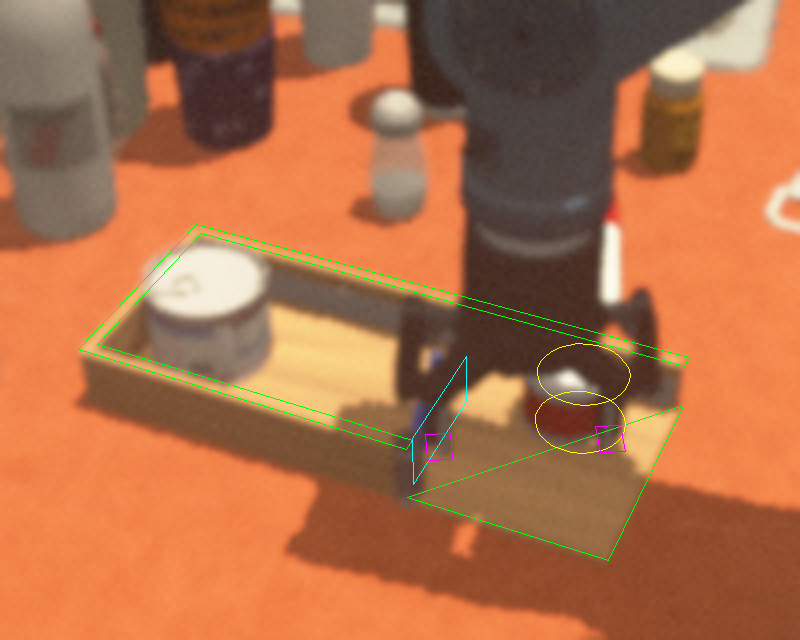

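Call:
drive_tool --deltas '[[[0.005,-0.0005,0],0],[[0.005,-0.0005,0],0],[[0.005,-0.0005,0],0],[[0.005,-0.0005,0],0],[[0,0,0],0]]'

```text
time_s: 4.3
eef_pos: [0.5038, 0.1334, -0.0005]
eef_rot: [-0.001, 0.591, 0.807, -0.001]
wrist_force: [-4.5, -4.7, 3.4]
opening: 1.002
```

```bash
python3 -c "
from ov import *
show()
ov('s5o.png',flap=.8,tin=(-40,-33))"
```

```text
t 4.3 TCP [ 5.038e-01  1.334e-01 -5.000e-04] lane [-35.2  11.9] phi 27.0 open 1.002 F [-4.5 -4.7  3.4]
A [ 9.2 34.6] B [-79.6 -10.7] D 99.6
```

View pics/s5o.png

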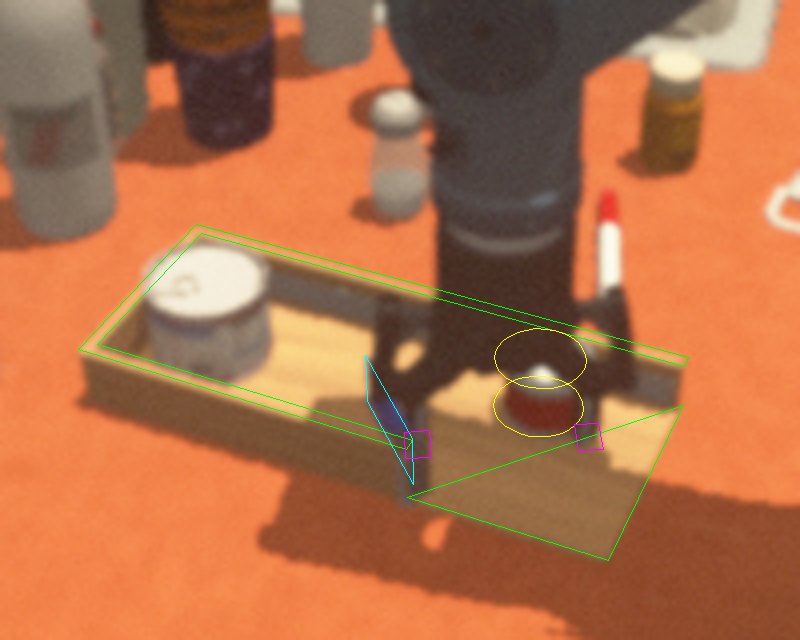

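```bash
python3 -c "
from ov import *
to_AB((30,36),(-56,-12))"
```

```text
D 98.5 phi 29.2
delta [ 0.022  -0.0034] turn 0.038 z -0.0005
```

Call:
drive_tool --deltas '[[[0.007,-0.002,0.001],0.01],[[0.007,-0.002,0.001],0.01],[[0.007,-0.002,0.001],0.01],[[0.007,-0.002,0.001],0.01],[[0,0,0],0]]'

```text
time_s: 4.85
eef_pos: [0.5242, 0.1244, -0.0003]
eef_rot: [-0.007, 0.574, 0.819, -0.007]
wrist_force: [-1.1, -2.6, 2.9]
opening: 0.996
```

```bash
python3 -c "
from ov import *
show()
to_AB((42,36),(-37,-12))
ov('s6o.png',flap=1,tin=(-20,-33))"
```

```text
t 4.85 TCP [ 5.242e-01  1.244e-01 -3.000e-04] lane [-13.6   6.4] phi 29.5 open 0.996 F [-1.1 -2.6  2.9]
A [29.6 30.8] B [-56.7 -18. ] D 99.2
D 92.4 phi 31.3
delta [0.0168 0.0029] turn 0.032 z -0.0003
```

View pics/s6o.png

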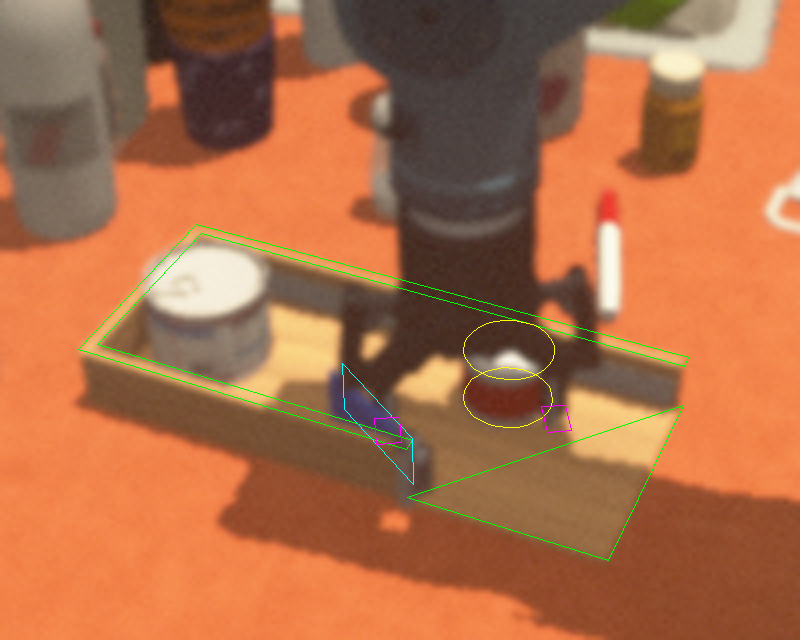

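Call:
drive_tool --deltas '[[[0.006,0.001,0.003],0.01],[[0.006,0.001,0.002],0.01],[[0.006,0.001,0.001],0.01],[[0.002,0,0],0]]' --gripper 0.9

```text
time_s: 5.3
eef_pos: [0.5442, 0.1276, 0.0058]
eef_rot: [-0.008, 0.561, 0.828, -0.008]
wrist_force: [-3.4, -1.1, 0.4]
opening: 0.905
```

```bash
python3 -c "
from ov import *
show()
to_AB((50,36),(-17,-13))
ov('s7o.png',flap=1.2,tin=(-3,-33))"
```

```text
t 5.3 TCP [0.5442 0.1276 0.0058] lane [ 5.6 12.8] phi 31.3 open 0.905 F [-3.4 -1.1  0.4]
A [44.7 36.6] B [-33.4 -10.9] D 91.4
D 83.0 phi 36.2
delta [ 0.0105 -0.0031] turn 0.085 z 0.0058
```

View pics/s7o.png

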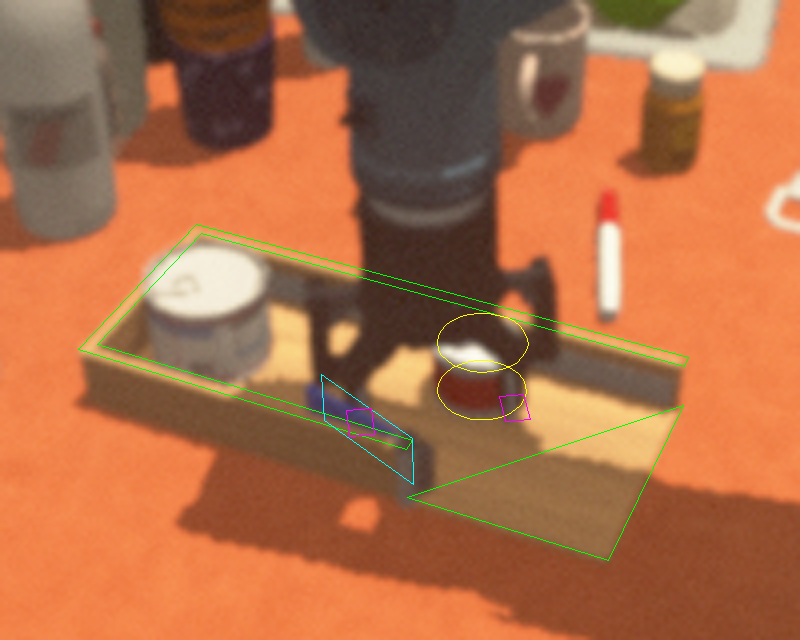

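```bash
python3 -c "
from ov import *
to_AB((48,32),(-18,-14))"
```

```text
D 80.4 phi 34.9
delta [ 0.0086 -0.0053] turn 0.063 z 0.0057
```

Call:
drive_tool --deltas '[[[0.004,-0.002,0],0.02],[[0.004,-0.002,0],0.02],[[0.003,-0.001,0],0.02],[[0,0,0],0.01],[[0,0,0],0]]' --gripper 0.77

```text
time_s: 5.85
eef_pos: [0.5553, 0.1266, 0.0064]
eef_rot: [-0.01, 0.53, 0.848, -0.006]
wrist_force: [-3.0, -0.1, -0.2]
opening: 0.765
```

```bash
python3 -c "
from ov import *
show()
to_AB((51,32),(1,-15))
ov('s8o.png',flap=1.25,tin=(15,-33))"
```

```text
t 5.85 TCP [0.5553 0.1266 0.0064] lane [16.7 13.6] phi 35.5 open 0.765 F [-3.  -0.1 -0.2]
A [49.1 36.7] B [-15.6  -9.5] D 79.5
D 68.6 phi 43.2
delta [ 0.0083 -0.0066] turn 0.134 z 0.0064
```

View pics/s8o.png

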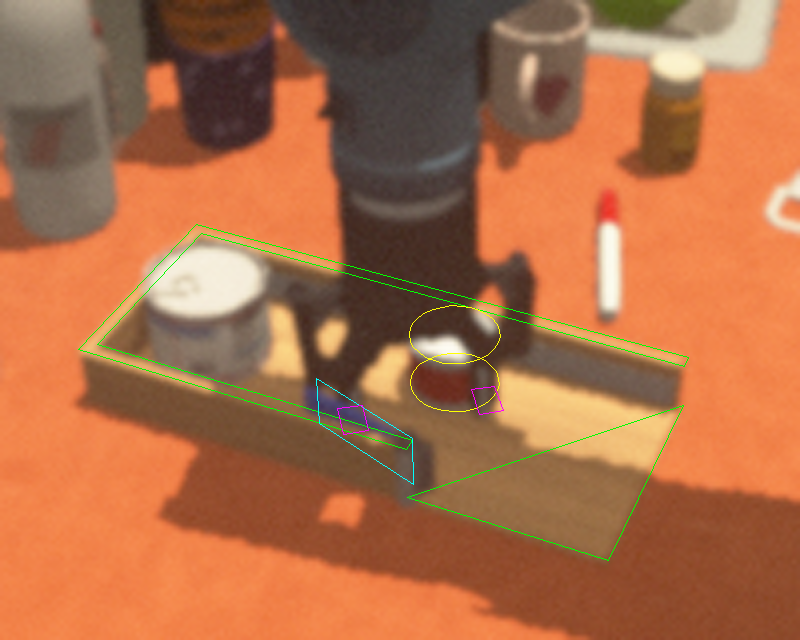

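Call:
drive_tool --deltas '[[[0.003,-0.002,0],0.03],[[0.003,-0.002,0],0.03],[[0.003,-0.002,0],0.03],[[0.001,-0.001,0],0.03],[[0,0,0],0.01],[[0,0,0],0]]' --gripper 0.64

```text
time_s: 6.5
eef_pos: [0.563, 0.1267, 0.0075]
eef_rot: [-0.014, 0.473, 0.881, -0.003]
wrist_force: [-1.5, 0.0, -1.6]
opening: 0.639
```

```bash
python3 -c "
from ov import *
show()
to_AB((53,32),(17,-16))
ov('s9o.png',flap=1.25,tin=(33,-33),h=.008)"
```

```text
t 6.5 TCP [0.563  0.1267 0.0075] lane [24.3 15. ] phi 43.0 open 0.639 F [-1.5  0.  -1.6]
A [49.5 38.5] B [-0.8 -8.5] D 68.9
D 60.0 phi 53.1
delta [ 0.0094 -0.0086] turn 0.176 z 0.0075
```

View pics/s9o.png

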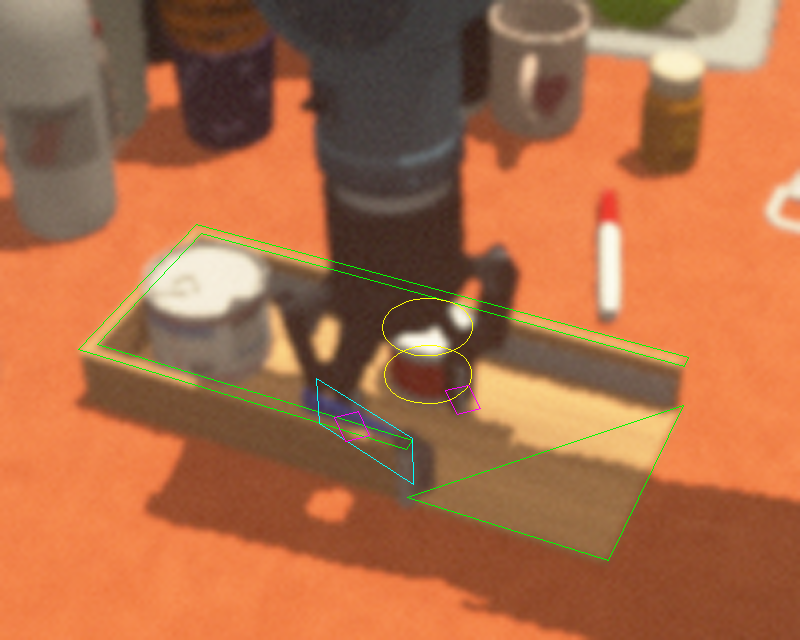

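Call:
drive_tool --deltas '[[[-0.004,-0.004,0],0.0],[[-0.002,-0.005,0],0.02],[[0,-0.003,0],0.03],[[0,0,0],0]]'

```text
time_s: 6.95
eef_pos: [0.5558, 0.1121, 0.0076]
eef_rot: [-0.014, 0.45, 0.893, -0.004]
wrist_force: [-2.7, -0.7, 1.6]
opening: 0.642
```

```bash
python3 -c "
from ov import *
show()
to_AB((53,32),(14,-16))"
```

```text
t 6.95 TCP [0.5558 0.1121 0.0076] lane [19.7 -0.6] phi 46.1 open 0.642 F [-2.7 -0.7  1.6]
A [43.6 24.3] B [ -4.3 -25.4] D 69.0
D 61.8 phi 50.9
delta [0.015  0.0062] turn 0.085 z 0.0076
```

Call:
drive_tool --deltas '[[[0.004,0.001,0],0.02],[[0.004,0.001,0],0.02],[[0.004,0.001,0],0.02],[[0.002,0.001,0],0.02],[[0,0,0],0]]' --gripper 0.56

```text
time_s: 7.45
eef_pos: [0.5701, 0.1156, 0.0073]
eef_rot: [-0.014, 0.411, 0.912, -0.005]
wrist_force: [-3.5, -0.9, 0.2]
opening: 0.559
```

```bash
python3 -c "
from ov import *
show()
to_AB((54,32),(26,-17))
ov('s10o.png',flap=1.2,tin=(46,-33),h=.007)"
```

```text
t 7.45 TCP [0.5701 0.1156 0.0073] lane [33.1  5.2] phi 51.0 open 0.559 F [-3.5 -0.9  0.2]
A [52.7 29.3] B [ 13.6 -18.9] D 62.1
D 56.4 phi 60.3
delta [0.0071 0.0011] turn 0.161 z 0.0073
```

View pics/s10o.png

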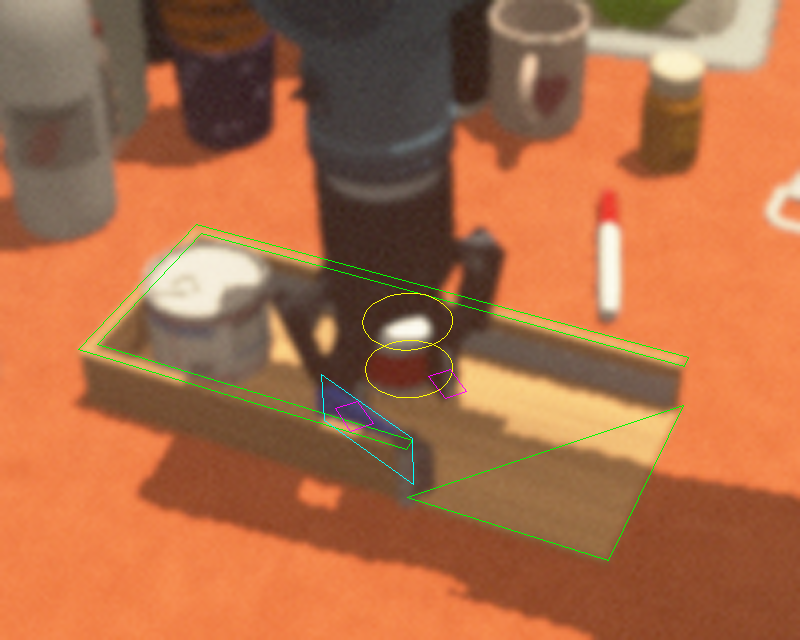

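Call:
drive_tool --deltas '[[[0.002,0.0,0],0.04],[[0.003,0.0,0],0.04],[[0.003,0,0],0.04],[[0.001,0,0],0.04],[[0,0,0],0]]' --gripper 0.48

```text
time_s: 8.0
eef_pos: [0.58, 0.1162, 0.0075]
eef_rot: [-0.013, 0.334, 0.942, -0.006]
wrist_force: [-2.7, -0.5, -1.2]
opening: 0.481
```

```bash
python3 -c "
from ov import *
show()
to_AB((56,31),(35,-17))
ov('s11o.png',flap=1.2,tin=(60,-33),h=.006)"
```

```text
t 8.0 TCP [0.58   0.1162 0.0075] lane [42.8  7.5] phi 60.5 open 0.481 F [-2.7 -0.5 -1.2]
A [56.5 31.6] B [ 29.2 -16.6] D 55.3
D 52.4 phi 66.4
delta [ 0.0026 -0.0009] turn 0.103 z 0.0075
```

View pics/s11o.png

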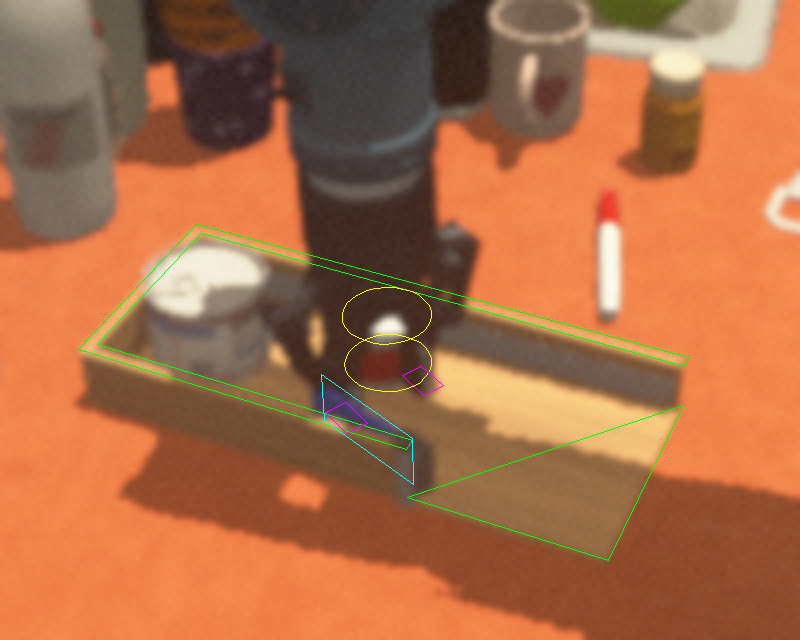

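Call:
drive_tool --deltas '[[[0.003,-0.001,0],0.03],[[0.003,-0.001,0],0.03],[[0.003,0,0],0.03],[[0.0,0,0],0.02],[[0,0,0],0]]' --gripper 0.45

```text
time_s: 8.55
eef_pos: [0.5886, 0.115, 0.0076]
eef_rot: [-0.014, 0.28, 0.96, -0.006]
wrist_force: [-3.4, -0.9, 0.0]
opening: 0.45
```

```bash
python3 -c "
from ov import *
show()
ov('s12o.png',flap=1.2,tin=(70,-33),h=.006)"
```

```text
t 8.55 TCP [0.5886 0.115  0.0076] lane [51.5  7.8] phi 67.0 open 0.45 F [-3.4 -0.9  0. ]
A [61.8 32. ] B [ 41.2 -16.5] D 52.7
```

View pics/s12o.png

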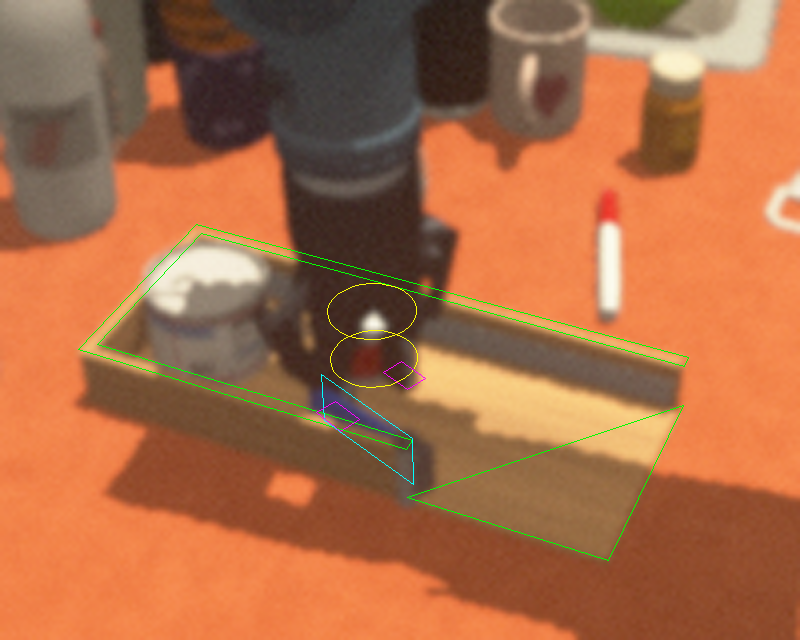

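Call:
drive_tool --deltas '[[[-0.004,0.001,0],0],[[-0.002,0.001,0],0],[[0,0,0],0]]'

```text
time_s: 8.9
eef_pos: [0.5837, 0.1161, 0.0082]
eef_rot: [-0.012, 0.281, 0.96, -0.007]
wrist_force: [-0.6, -2.8, -1.1]
opening: 0.454
```

```bash
python3 -c "
from ov import *
show()
ov('s13o.png',flap=1.2,tin=(74,-33),h=.006)"
```

```text
t 8.9 TCP [0.5837 0.1161 0.0082] lane [46.5  8. ] phi 66.9 open 0.454 F [-0.6 -2.8 -1.1]
A [56.9 32.4] B [ 36.1 -16.4] D 53.1
```

View pics/s13o.png

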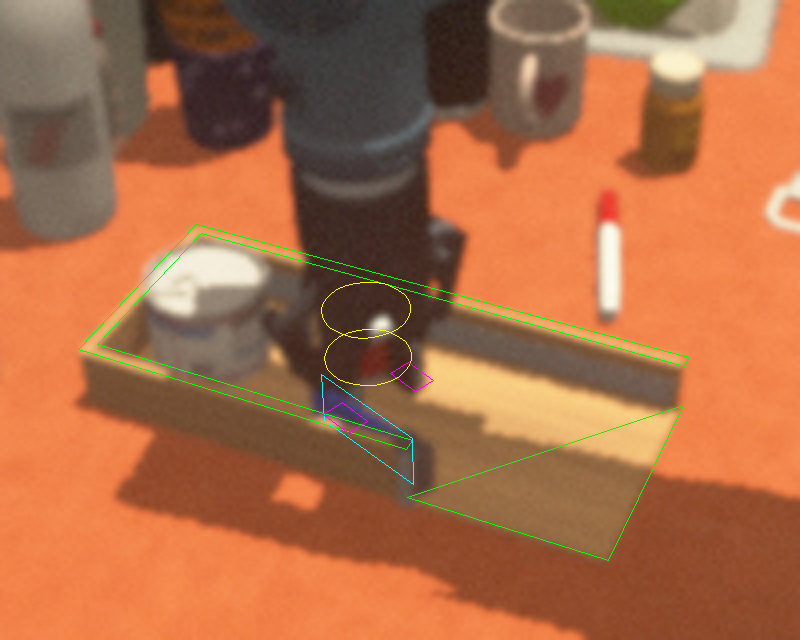

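Call:
drive_tool --deltas '[[[0,0,0.015],0],[[0,0,0.025],0],[[0,0,0.03],0],[[0,0,0.03],0],[[0,0,0.03],0],[[0,0,0.03],0],[[0,0,0.02],0],[[0,0,0],0]]'

```text
time_s: 9.75
eef_pos: [0.5826, 0.1195, 0.2031]
eef_rot: [-0.01, 0.28, 0.96, -0.003]
wrist_force: [0.3, -0.1, 0.3]
opening: 0.448
```

```bash
python3 -c "
from ov import *
show()
ov('s14o.png',flap=0,tin=(73,-33),h=.006)"
```

```text
t 9.75 TCP [0.5826 0.1195 0.2031] lane [44.8 11.1] phi 67.0 open 0.448 F [ 0.3 -0.1  0.3]
A [55.1 35.3] B [ 34.6 -13.1] D 52.6
```

View pics/s14o.png

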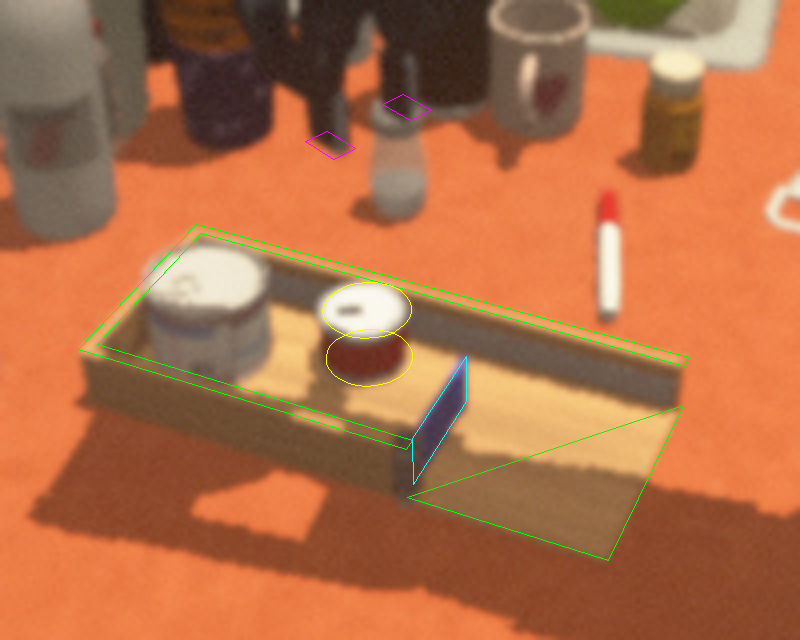

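Call:
drive_tool --deltas '[[[-0.02,-0.04,0.005],0],[[-0.02,-0.045,0.005],0],[[-0.02,-0.045,0.005],0],[[-0.02,-0.045,0.005],0],[[-0.02,-0.045,0.005],0],[[-0.01,-0.03,0],0],[[0,0,0],0]]'

```text
time_s: 10.5
eef_pos: [0.4631, -0.1327, 0.2186]
eef_rot: [-0.016, 0.277, 0.961, -0.002]
wrist_force: [-0.2, -0.1, -0.5]
opening: 0.45
```

```bash
python3 -c "
from ov import *
ov('t15o.png',flap=0,tin=(74,-33),cn='top',box=(200,90,400,240))
c=cam('top');save(c['frame'],'t15.png')
d=np.abs(cv2.absdiff(c['frame'],__import__('pickle').load(open('top0.pkl','rb'))['frame']).max(2)); print((d[110:160,275:330]>60).sum())"
```

```text
20
```

View pics/t15o.png

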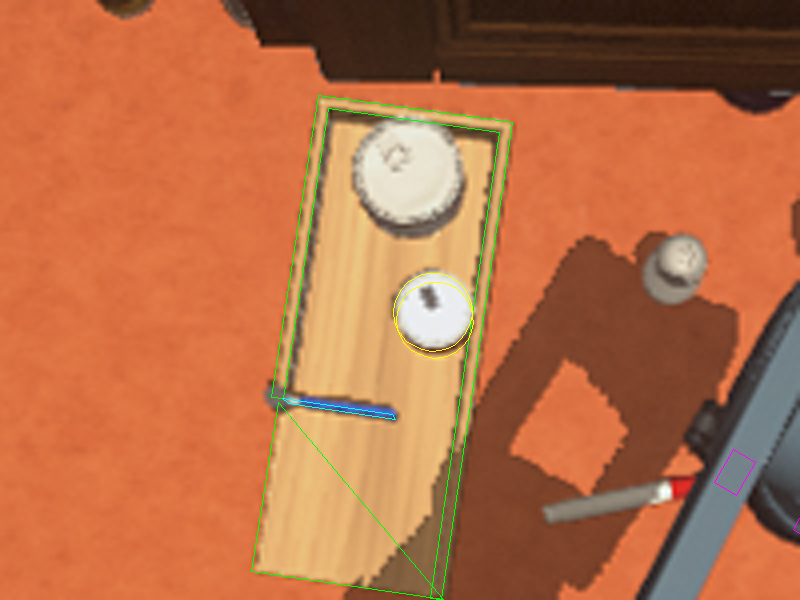

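The top view shows the flap shut at (283–397, 400–415), the tin flat at (434, 312), about 76 mm past the doorway line by the right wall, and the stored tin unmoved. I'm handing it in.

```bash
python3 -c "
from h import *
print(hand_in())"
```

```text
the job is handed in; nothing more can be done
None
```

The small red tin is stored in the lane with the flap fully shut behind it, and I have handed the job in. One finger opened the flap and held it while the other pushed the tin in along the right wall. I turned and narrowed the gripper during the push, backed off the tin, and lifted both fingers straight out so the flap could close.

**Last checks, side and top views:**
- The flap lies on the predicted shut line.
- The tin stands flat by the right wall, about 75 mm past the doorway line. At least 52 mm was needed, or 64 mm if it stood 9 mm off the wall.
- The stored tin looks unmoved against the first picture. The marker, salt shaker, mug and jar look undisturbed where visible. I did not compare any of them, or the can opener, by measurement.
- The wrist force was at most about 7 N at the readings I took between moves. The clock read about 10.5 s at the last move.

**Less certain:** the fingers hid part of the tin during the last stretch of the push, so I judged its position there from the finger position. The pictures after the lift agreed to within a few millimetres. The tool also drifted up to about 15 mm sideways on some moves. I corrected this as I went, and saw no sign of it touching anything it should not have.

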